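# Run the toe carriage of a last gauge out to its end stop

## Task

Make room on the shoe-last gauge for a longer last: press down the release button on top of the sliding toe carriage, and keep it pressed while you slide the carriage away from the heel block until it meets the end stop. Then let the button spring back up, so that the carriage stays locked at the stop, and move clear. It is all done by pushing with the fingertips, nothing needs gripping; leave the last on the gauge and the things around it where they are.

Things in the scene. Friction and masses are not known exactly. Their poses are not given: they have to be found in the camera images.
- gauge: Last gauge, fixed to the bench: a wooden bed 480 x 110 x 22 mm (long side along its x). Origin at the centre of the bed's underside, z up. Its +x is the direction in which the toe carriage slides towards the end stop. At the -x end stands a dark wooden heel block (25 x 90 mm, top 70 mm above the bench), at the +x end a dark steel end stop (25 x 100 mm, top 50 mm above the bench, inner face at gauge x = +215 mm).
- carriage (a joint): Position of the toe carriage along the gauge's +x: 0 to 0.150 m; 0.150 = against the end stop. An aluminium block 70 (along x) x 122 (along y, with its side skirts) mm, top 50 mm above the bench; its centre is at gauge x = 30 mm + this value, y = 0. With the button up a friction brake holds it against about 28 N of push; with the button pressed 3 mm or more it slides with about 2 N. It starts between 0 and 0.06.
- carriage_mid (a point): Centre of the carriage's top deck (50 mm above the bench), moves with the carriage.
- button (a joint): How far the release button is pressed, in m: 0 = up (brake on, to within 0.5 mm), 0.007 = fully down on a solid stop. Its spring pushes back with about 5 N at 1 mm, 7 N at 3 mm and 9 N fully down; the brake lets go between 1.5 and 3 mm. It springs back up by itself when let go.
- button_top (a point): Centre of the button's upper face, moves with the button and the carriage; 60 mm above the bench with the button up. The button is a black cap on the carriage's centre, 50 (along gauge x) x 44 (along gauge y) mm, standing 10 mm above the deck (3 mm when pressed), with a rib 5 mm wide and 4 mm high along its two y-edges at x = +-22.5 mm, so that a fingertip pressing on the face between them (40 mm apart) also drives the carriage along.
- last: Loose white plastic child's shoe last, 170 mm long, 60 mm wide, 83 mm high, standing on the bed between heel block and carriage; origin under its middle, toe to its +x. To be left alone.
- spool: Loose black thread cone, 64 mm across, 88 mm high, origin at the centre of its underside. To be left alone.
- jar: Loose amber glue jar, 64 mm across, 85 mm high, origin at the centre of its underside. To be left alone.
- hammer: Loose hammer, 240 mm long, lying on the bench on the robot's side of the gauge, handle to its -x, less than 60 mm high. To be left alone.

How it is judged:
By the outcome, as a careful person would: the job done as asked, in the order asked, and still so for the second after the job is handed in, with the robot touching nothing.
It also fails if it takes over 35 s, if anything falls off the work surface, if the arm or the gripper's body presses on something with over 40 N, if the wrist force passes 120 N, or if a joint passes its speed limit or range.

## Robot

A 6-joint arm with a two-finger parallel gripper is mounted at the origin on the work surface. World frame = base frame: x ahead of the robot, y to its left, z up, the work surface at z = 0. Lengths are in m, angles in rad, forces in N, time in s.
With the tool pointing down it reaches from about 0.35 to 0.85 m from the base axis. Payload 8.1 kg.
Tool frame: the origin (TCP) lies between the finger pads; the fingertips stand robot.tips_ahead ahead of it and the grasp point (between the pads) lies 8 mm behind it (robot.tips_ahead is the distance from the TCP to the fingertips, in m); z points along the fingers, y is the line along which they close (so a half turn about z gives the same grasp; the last joint's range is limited). The gripper opens to 85 mm and grips with 20 to 120 N. Pads are 22 mm wide; open, the fingers measure 114 mm over their backs; the gripper's body (76 mm by 85 mm) begins 54 mm behind the grasp point. The pads swing forward as they close: fully open they stand 13 mm farther back than shut.
Start: joints at [-1.421, 0.13, 1.488, -0, 1.523, -0.085], TCP at [0.14, -0.584, 0.242] pointing down, gripper open.
Joint ranges: [-2.96, 2.96], [-0.89, 2.26], [0.02, 2.5], [-1.34, 4.48], [0, 2.73], [-2.66, 2.66]. Speed limits (rad/s): [2.39, 2.39, 2.79, 3.14, 3.14, 3.14].

## Interface

Orientations are given as a unit quaternion [x, y, z, w].
In Python, from workcell import robot gives the robot as it stands. The module is installed in compiled form; this text tells all that it offers.
- The arm moves only by the shell command python3 -m crank 'ROWS'. ROWS is JSON, one flat list of numbers, 5 for each row, row after row: the shift along the tool's x, y, z normalised to -1 to 1, where 1 is 0.4 m, then the turn about the tool's z normalised to -1 to 1, where 1 is 90 degrees, then the opening, from -1 (shut) to 1 (fully open). In form: [tx, ty, tz, turn, claw, tx, ty, tz, turn, claw, ...]. A call has 1 to 8 rows; each row shifts and turns the commanded pose from where the row before left it, along the tool's axes as they then stand; what a row does not reach is not made up. A row lasts 1/12 s, in which the tool goes at most 41.7 mm and 7.16 degrees, less where a joint would pass 70% of its speed; a pose out of reach is approached as far as the arm can. A call with a number of a shift or a turn outside -1 to 1 is refused whole. A call with a gripper value outside its range is refused whole. The fingers move at their own pace and stop on an object; the grip force is fixed at half the most. Time passes only in rows, so rows that do not move let the fingers close. It gives the time, the measured TCP pose, the force, the opening and the grip force at its end, in the units of the state.
- robot.observe(): the state, without advancing time (a new reading comes with each control period).
- robot.snapshot(name): name is "scene" or "top"; returns (picture, depth): 400x640x3 uint8, red, green, blue; 400x640 float32, m along the optical axis (not along the pixel's ray), 0 where there is no reading.
- robot.calibration(name): a dict with "mtx" (3x3 intrinsics, pixels), "rvec" (rotation vector, rad) and "tvec" (3), from world to camera coordinates, as OpenCV has them. Camera axes: x right, y down, z forward; pixel columns grow to the right and rows downward; lengths in m; the calibration is good to about 2 mm. A picture is of the moment at which its call begins. calibration takes no time and is no camera call.
- robot.sign_off(): hands the job in; it is judged then, once.
Trained networks look in the newest picture that a camera, given by its name, has taken for a name from the list of things; names that differ only in an ending like _2 or _b are one class to them, and where a whole thing is asked for, a point or a joint stands for the part that bears it (a point fixed in the world has none). Each returns a list of dicts, best first, with "conf" (0 to 1); they miss things now and then, are a little off and sometimes report something else, mostly with a low value. They report only what shows in the picture. A call takes as long as a camera call.
- robot.recognise(camera, name): "point" ([x, y, z] in m, in world coordinates, good to about 4 mm: the middle of the surface that is visible of it).
The state is a dict: "time": time; "joint_pos": joint angles; "qd": joint speeds; "effort": joint torques, N m; "position": TCP position; "orientation": TCP orientation; "force": force on the tool from outside, world axes, zero at the start; "wrist_torque": the same for the moment, N m; "width": opening from 0.0 (shut) to 1.0 (fully open); "gripper_force": force on a finger pad.
Only numpy, scipy, OpenCV 4.12 (cv2) and the standard library are available. Lean on these libraries where they do the work, as an engineer would, in place of code of your own. Each camera call takes 0.05 s, during which the arm holds its last target. There are 200 camera calls.

## Working session

There is one attempt and no reset: what is moved stays moved. The work goes in short steps, Python scripts to look and compute and a shell command to move; the robot and the scene stay as the last step left them, time stands still between calls to the robot, and variables do not carry over. Pictures are saved under pics/ and viewed, at most 10 in all, crops included, and the job is handed in when it is done.

```bash
mkdir -p pics; python3 - <<'E'
from workcell import robot
import cv2,numpy as np
for c in ("scene","top"):
    p,d=robot.snapshot(c); cv2.imwrite(f"pics/{c}0.png",p[:,:,::-1]); np.save(f"pics/{c}0.npy",d)
    for n in ("gauge","carriage","button_top","button","last","spool","jar","hammer"):
        r=robot.recognise(c,n); print(c,n,[(np.round(q["point"],3).tolist(),round(q["conf"],2)) for q in r[:2]])
s=robot.observe(); print(s, robot.tips_ahead)
E
```

```text
scene gauge [([0.569, -0.185, 0.024], 0.7), ([0.522, -0.157, 0.061], 0.33)]
scene carriage [([0.524, -0.165, 0.051], 0.76)]
scene button_top [([0.518, -0.154, 0.061], 0.83)]
scene button [([0.523, -0.157, 0.063], 0.87)]
scene last [([0.611, -0.342, 0.025], 0.62), ([0.516, -0.157, 0.06], 0.44)]
scene spool [([0.483, -0.024, 0.055], 0.96)]
scene jar [([0.71, -0.068, 0.065], 0.71)]
scene hammer [([0.611, -0.341, 0.025], 0.89)]
top gauge [([0.513, -0.15, 0.021], 0.95)]
top carriage [([0.514, -0.152, 0.05], 0.69)]
top button_top [([0.517, -0.147, 0.06], 0.93)]
top button [([0.514, -0.15, 0.062], 0.72)]
top last [([0.684, -0.169, 0.069], 0.96)]
top spool [([0.469, -0.013, 0.077], 0.67)]
top jar [([0.691, -0.05, 0.083], 0.79)]
top hammer [([0.587, -0.335, 0.028], 0.63)]
{'time': 0.9, 'joint_pos': array([-1.42138421e+00,  1.30395980e-01,  1.48820774e+00, -1.46962256e-05,
        1.52299618e+00, -8.53983438e-02]), 'qd': array([-0.00100968,  0.00045716, -0.00034531,  0.0014669 , -0.00017008,
        0.00022591]), 'effort': array([ 2.19747788e-03, -5.69310737e+01, -5.00869274e+01,  4.11694964e-05,
        9.24806591e-04,  3.83084830e-05]), 'position': array([ 0.13961316, -0.58353312,  0.24229037]), 'orientation': array([ 9.93115878e-01,  1.17136047e-01, -7.45197675e-06, -3.38864795e-06]), 'force': array([-0.03574724, -0.12782949,  0.20370876]), 'wrist_torque': array([ 0.01571146, -0.00115235,  0.01235451]), 'gripper_force': 0.0, 'width': 1.0035628301777049} 0.011
```

View pics/top0.png

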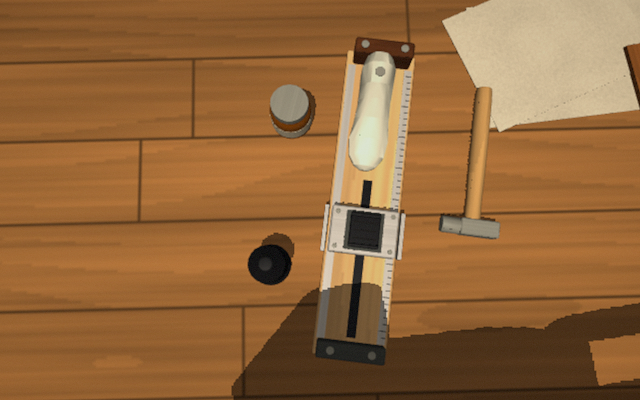

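View pics/scene0.png

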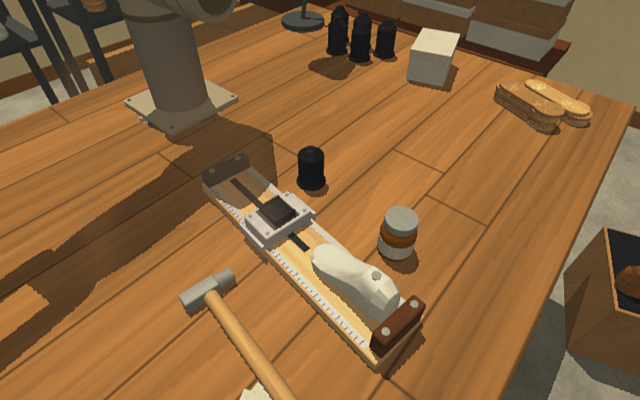

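The top picture shows the heel block at about (385,52), the end stop at about (350,350) and the black button at (364,231). The carriage therefore slides down the image, towards the robot. The spool at (268,265) and the jar at (290,105) are well to the side.

```bash
cat > h.py <<'E'
import cv2,numpy as np
from workcell import robot
def px2w(c,u,v,z):
    k=robot.calibration(c);R=cv2.Rodrigues(np.array(k["rvec"],float))[0];t=np.array(k["tvec"],float).ravel()
    o=-R.T@t;d=R.T@np.linalg.inv(np.array(k["mtx"]))@[u,v,1]
    return o+d*(z-o[2])/d[2]
E
python3 - <<'E'
from h import *
p=cv2.imread("pics/top0.png")
cv2.imwrite("pics/crop0.png",cv2.resize(p[190:370,290:430],None,fx=4,fy=4,interpolation=cv2.INTER_CUBIC)[:600] if 0 else cv2.resize(p[195:370,290:430],(448,560)))
for n,u,v,z in [("heel",385,46,.07),("stop",350,352,.05),("button",364,231,.06),("deck",365,231,.05)]: print(n,px2w("top",u,v,z).round(4))
for c,u,v in [("scene",277,209)]: print(px2w(c,u,v,.06).round(4))
E
```

```text
heel [ 0.791  -0.1919  0.07  ]
stop [ 0.3412 -0.1247  0.05  ]
button [ 0.5129 -0.1504  0.06  ]
deck [ 0.5137 -0.1529  0.05  ]
[ 0.5142 -0.1507  0.06  ]
```

View pics/crop0.png

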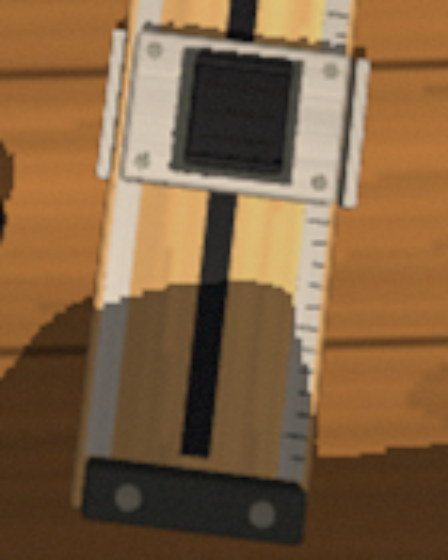

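```bash
python3 -m crank '[0,0,0,0.061,-1, 0,0,0,0.061,-1, 0,0,0,0.061,-1, 0,0,0,0.061,-1, 0.0476,-0.0755,0,0,-1, 0.0476,-0.0755,0,0,-1, 0.0476,-0.0755,0,0,-1, 0.0476,-0.0755,0,0,-1]'; python3 -m crank '[0.0476,-0.0755,0,0,-1, 0.0476,-0.0755,0,0,-1, 0.0476,-0.0755,0,0,-1, 0.0476,-0.0755,0,0,-1, 0.0476,-0.0755,0,0,-1, 0.0476,-0.0755,0,0,-1, 0.0476,-0.0755,0,0,-1, 0.0476,-0.0755,0,0,-1]'
cat >> h.py <<'E'
def togo(target):
    s=robot.observe();from scipy.spatial.transform import Rotation as Ro
    R=Ro.from_quat(s["orientation"]).as_matrix()
    print("t",round(s["time"],2),"pos",s["position"].round(4),"xang",np.degrees(np.arctan2(R[1,0],R[0,0])).round(2),"F",s["force"].round(1),"w",s["width"].__round__(2),"tips",robot.tips_ahead)
    print("tool shift /0.4:",(R.T@(np.array(target)-s["position"])/.4).round(4))
E
python3 -c "
from h import *
togo([.514,-.1505,.09])"
```

```text
time: 1.57
position: [0.2334, -0.4742, 0.2422]
orientation: [0.997, -0.075, 0.0, -0.0]
force: [0.7, -0.1, 1.3]
width: 0.003
gripper_force: 0.0
time: 2.23
position: [0.4201, -0.2574, 0.2426]
orientation: [0.997, -0.074, 0.0, 0.0]
force: [0.7, -0.5, 0.2]
width: 0.002
gripper_force: 0.0
t 2.23 pos [ 0.4201 -0.2574  0.2426] xang -8.51 F [ 0.7 -0.5  0.2] w 0.0 tips 0.011
tool shift /0.4: [ 0.1923 -0.2993  0.3816]
```

```bash
python3 -m crank '[0.0481,-0.0748,0,0,-1, 0.0481,-0.0748,0,0,-1, 0.0481,-0.0748,0,0,-1, 0.0481,-0.0748,0,0,-1, 0,0,0.095,0,-1, 0,0,0.095,0,-1, 0,0,0.095,0,-1, 0,0,0.095,0,-1]'
python3 -c "
from h import *
p,d=robot.snapshot('scene');cv2.imwrite('pics/s1.png',cv2.resize(p[140:280,190:390,::-1],(800,560),interpolation=cv2.INTER_CUBIC))
togo([.514,-.1505,.073])"
```

```text
time: 2.9
position: [0.5133, -0.1515, 0.0891]
orientation: [0.997, -0.074, 0.001, 0.0]
force: [-0.2, -0.2, 0.5]
width: 0.001
gripper_force: 0.0
t 2.95 pos [ 0.508  -0.1497  0.0802] xang -8.48 F [-5.1  2.3 -6.5] w 0.0 tips 0.011
tool shift /0.4: [ 0.0152 -0.0002  0.0179]
```

View pics/s1.png

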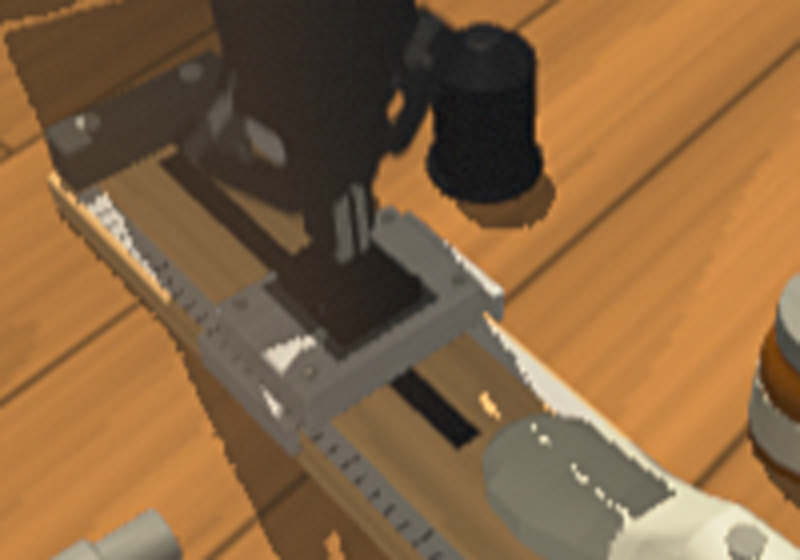

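The shut fingers stand just above the black cap, around (350,260), clear of the spool. The arm was still settling, so I'll take one idle row and re-read.

```bash
python3 -m crank '[0,0,0,0,-1,0,0,0,0,-1]'
python3 -c "
from h import *
togo([.514,-.1505,.073])"
```

```text
time: 3.12
position: [0.5132, -0.1521, 0.0913]
orientation: [0.997, -0.074, -0.0, -0.0]
force: [0.6, 0.2, 0.8]
width: 0.0
gripper_force: 0.0
t 3.12 pos [ 0.5132 -0.1521  0.0913] xang -8.51 F [0.6 0.2 0.8] w 0.0 tips 0.011
tool shift /0.4: [ 0.0015 -0.0041  0.0458]
```

```bash
python3 -m crank '[0.0015,-0.004,0.025,0,-1, 0,0,0.02,0,-1, 0,0,0.01,0,-1, 0,0,0.01,0,-1, 0,0,0,0,-1, 0,0,0,0,-1]'
python3 -c "
from h import *
togo([.514,-.1505,.0653])"
```

```text
time: 3.62
position: [0.5149, -0.1509, 0.0658]
orientation: [0.997, -0.074, 0.001, 0.0]
force: [-1.6, 0.9, 7.7]
width: 0.004
gripper_force: 3.8
t 3.62 pos [ 0.5149 -0.1509  0.0658] xang -8.51 F [-1.6  0.9  7.7] w 0.0 tips 0.011
tool shift /0.4: [-0.0024 -0.0007  0.0012]
```

```bash
python3 -m crank '[-0.015,0,0.0025,0,-1, -0.015,0,0,0,-1, -0.025,0,0,0,-1, -0.03,0,0,0,-1, -0.03,0,0,0,-1, -0.03,0,0,0,-1, -0.025,0,0,0,-1, -0.02,0,0,0,-1]'
python3 -c "
from h import *
togo([.514-.989*.135,-.1505+.148*.135,.065])"
```

```text
time: 4.28
position: [0.4402, -0.14, 0.0654]
orientation: [0.997, -0.074, 0.002, 0.001]
force: [1.2, 0.5, 7.7]
width: -0.001
gripper_force: 3.8
t 4.28 pos [ 0.4402 -0.14    0.0654] xang -8.51 F [1.2 0.5 7.7] w -0.0 tips 0.011
tool shift /0.4: [-0.1511 -0.0013  0.0004]
```

```bash
python3 -m crank '[-0.02,0,0,0,-1, -0.02,0,0,0,-1, -0.02,0,0,0,-1, -0.02,0,0,0,-1, -0.015,0,0,0,-1, -0.01,0,0,0,-1, -0.01,0,0,0,-1, -0.01,0,0,0,-1]'
python3 -c "
from h import *
togo([.514-.989*.135,-.1505+.148*.135,.065])"
```

```text
time: 4.95
position: [0.3912, -0.1328, 0.0655]
orientation: [0.997, -0.074, 0.002, 0.001]
force: [1.2, 0.6, 7.6]
width: -0.001
gripper_force: 3.8
t 4.95 pos [ 0.3912 -0.1328  0.0655] xang -8.52 F [1.2 0.6 7.6] w -0.0 tips 0.011
tool shift /0.4: [-0.0273 -0.0016  0.0011]
```

```bash
python3 -m crank '[-0.008,0,0,0,-1, -0.008,0,0,0,-1, -0.008,0,0,0,-1, -0.005,0,0,0,-1, -0.005,0,0,0,-1, 0,0,0,0,-1]'
python3 -c "
from h import *
togo([.514-.989*.135,-.1505+.148*.135,.065])"
```

```text
time: 5.45
position: [0.3787, -0.1311, 0.066]
orientation: [0.997, -0.074, 0.004, 0.001]
force: [4.1, -0.9, 6.6]
width: 0.001
gripper_force: 4.3
t 5.45 pos [ 0.3787 -0.1311  0.066 ] xang -8.52 F [ 4.1 -0.9  6.6] w 0.0 tips 0.011
tool shift /0.4: [ 0.0042 -0.0022  0.0026]
```

```bash
python3 -m crank '[-0.005,0,0.002,0,-1, -0.005,0,0,0,-1, -0.005,0,0,0,-1, 0,0,0,0,-1, 0,0,0,0,-1]'
python3 -c "
from h import *
p,d=robot.snapshot('scene');cv2.imwrite('pics/s2.png',cv2.resize(p[120:260,150:350,::-1],(800,560),interpolation=cv2.INTER_CUBIC))
togo([.514-.989*.135,-.1505+.148*.135,.065])"
```

```text
time: 5.87
position: [0.3777, -0.1312, 0.0679]
orientation: [0.997, -0.074, 0.009, 0.002]
force: [20.9, 0.4, 7.0]
width: 0.0
gripper_force: 13.4
t 5.92 pos [ 0.3777 -0.1312  0.0678] xang -8.53 F [21.3  1.1  7.3] w 0.0 tips 0.011
tool shift /0.4: [ 0.0065 -0.0028  0.0072]
```

View pics/s2.png

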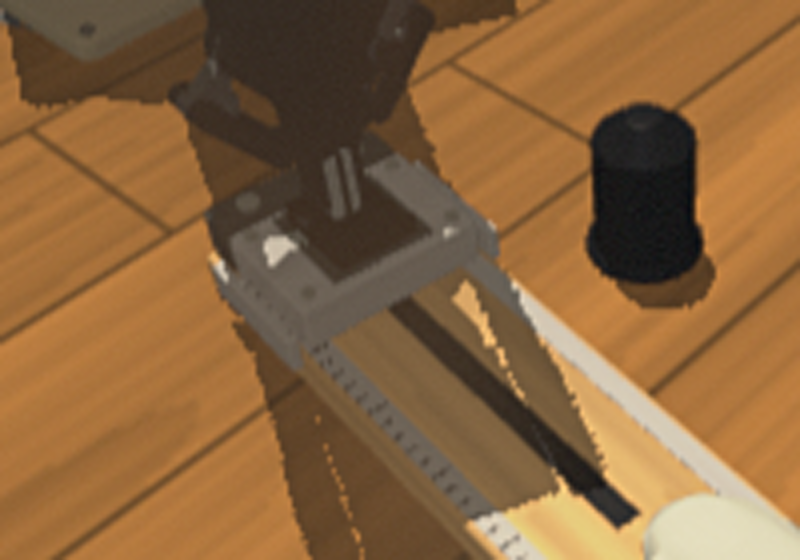

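The deck is flush against the dark end stop at about (230,210), and the push force has climbed to 21 N, so it's at the stop. I'll ease the push a little, keeping some forward bias, then lift straight up.

```bash
python3 -m crank '[0.005,0,0,0,-1, 0,0,-0.006,0,-1, 0,0,-0.006,0,-1, 0,0,-0.008,0,-1, 0,0,-0.01,0,-1, 0,0,-0.02,0,-1, 0,0,-0.05,0,-1, 0,0,-0.08,0,-1]'; python3 -m crank '[0,0,-0.1,0,-1, 0,0,-0.1,0,-1, 0,0.08,-0.05,0,-1, 0,0.09,0,0,-1, 0,0.09,0,0,-1, 0,0.09,0,0,-1, 0,0,0,0,-1, 0,0,0,0,-1]'
python3 -c "
from h import *
p,d=robot.snapshot('top');cv2.imwrite('pics/t3.png',p[:,:,::-1])
for c in ('top','scene'):
    if c=='scene': q,_=robot.snapshot(c)
    for n in ('button_top','last','spool','jar','hammer'):
        r=robot.recognise(c,n); print(c,n,[(np.round(q['point'],3).tolist(),round(q['conf'],2)) for q in r[:2]])
togo([.389,-.131,.3])"
```

```text
time: 6.58
position: [0.3693, -0.1281, 0.1326]
orientation: [0.997, -0.074, -0.003, -0.001]
force: [1.6, -0.9, -0.3]
width: 0.001
gripper_force: 0.0
time: 7.25
position: [0.3502, -0.2689, 0.2346]
orientation: [0.997, -0.076, -0.0, -0.0]
force: [0.3, 0.5, -0.4]
width: -0.002
gripper_force: 0.0
top button_top [([0.39, -0.13, 0.061], 0.77)]
top last [([0.687, -0.166, 0.072], 0.97)]
top spool [([0.468, -0.014, 0.077], 0.66), ([0.684, -0.17, 0.069], 0.5)]
top jar [([0.691, -0.045, 0.083], 0.79)]
top hammer [([0.585, -0.334, 0.024], 0.59)]
scene button_top [([0.39, -0.138, 0.06], 0.93), ([0.718, -0.19, 0.07], 0.33)]
scene last [([0.719, -0.191, 0.072], 0.93), ([0.609, -0.343, 0.022], 0.4)]
scene spool [([0.484, -0.027, 0.055], 0.79)]
scene jar [([0.707, -0.066, 0.063], 0.63)]
scene hammer [([0.61, -0.341, 0.021], 0.65)]
t 7.85 pos [ 0.3512 -0.2674  0.2345] xang -8.47 F [ 0.1  0.3 -0.2] w -0.0 tips 0.011
tool shift /0.4: [ 0.0431 -0.3512 -0.1636]
```

View pics/t3.png

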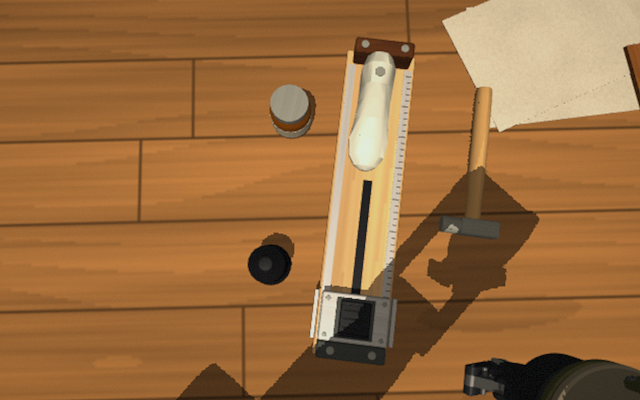

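The top picture shows the carriage at about (355,318), right above the end stop at (350,352), with everything else where it was. I'll zoom in to check for a gap.

```bash
python3 -c "
import cv2
p=cv2.imread('pics/t3.png');cv2.imwrite('pics/t3c.png',cv2.resize(p[280:370,300:410],(733,600),interpolation=cv2.INTER_CUBIC))"
```

```text
(no output)
```

View pics/t3c.png

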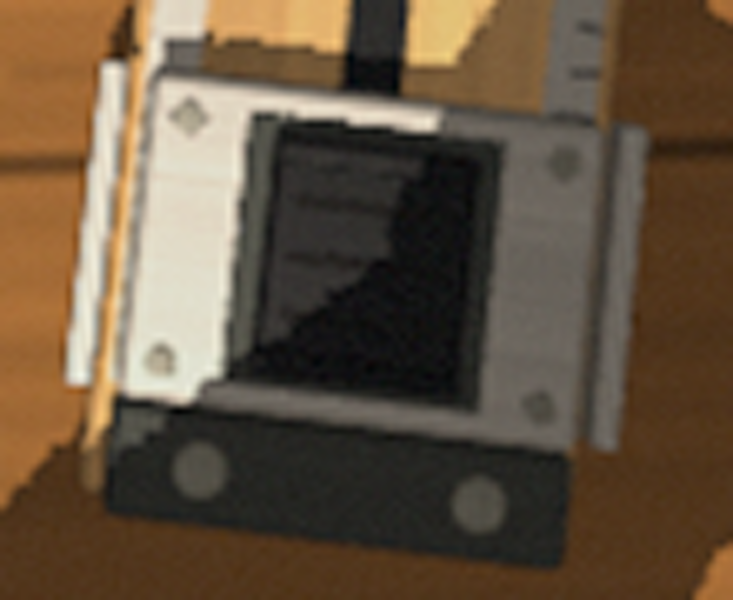

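The deck edge touches the end stop along its whole width, at about y = 400–450 in the crop, with no gap. The button is up.

```bash
python3 -c "
from workcell import robot
print(robot.sign_off())"
```

```text
the job is handed in; nothing more can be done
None
```

The toe carriage is against the end stop with the button sprung back up, the last and the things around it look unmoved, the arm is clear, and the job was handed in at about 8 s on the robot's clock.

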